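Aim the inspection camera at the mould cavity and take the picture

TASK

Turn and tilt the inspection camera on its stand so that it looks straight at the middle of the mould plate with the one round cavity, then press the release button all the way down to take the picture. Leave the camera aimed there with the button up again, and do not disturb the other things on the bench.

Things in the scene. Friction and masses are not known exactly. Their poses are not given: they have to be found in the camera images.
- cam_swivel (a joint): Swivel of the camera's fork about the stand's vertical axis, rad. 0: camera faces along the stand's +x; grows anticlockwise seen from above; stops at -2.2 and 2.2. Stiff friction hinge of 0.30 N m (about 5 N pushed sideways 65 mm from the axis): stays where it is left.
- cam_tilt (a joint): Tilt of the camera head in the fork, about a level axis through cam_pivot, rad. 0: level; positive: lens down; stops at -0.5 and 1.1. Stiff friction hinge of 0.35 N m (about 6 N pressed 65 mm from the axis): stays where it is left.
- cam_pivot (a point): Crossing of swivel and tilt axes, 175 mm above the bench, on the head's centre line. Axes turn with the head: x along the line of sight out of the lens, y to the camera's left, z out of its top. The head is a plain grey box 48 mm wide (y), 44 mm high (z), from x = -100 mm to +90 mm, then a lens barrel 42 mm and 36 mm in diameter out to x = +122 mm.
- cam_lens (a point): Centre of the lens glass, on the line of sight 122 mm ahead of cam_pivot; same axes. The line of sight runs from cam_pivot through here.
- stand: Magnetic base of the camera, block 64 x 64 x 56 mm fixed to the bench, with a 26 mm post to 122 mm height carrying the fork, whose two cheeks cover the head's sides within 18 mm fore and aft of cam_pivot, out to 39 mm either side with their knobs. Origin at the centre of its underside, on the swivel axis; x is the direction where swivel reads 0.
- cavity (a point): Centre of the round cavity in the top face of the mould plate with the one round cavity, 29 mm above the bench; z up. The cavity is a dark disc 60 mm across with a small brass centre.
- round_plate: Steel mould plate with ONE ROUND cavity in its middle, 160 x 160 x 29 mm, fixed, lying flat left or right of the camera; origin at the centre of its underside.
- square_plate: Steel mould plate with TWO SQUARE pockets, otherwise the same size; not the one wanted. It lies on the other side.
- release (a joint): Travel of the camera's release button, m: 0 up, 0.006 fully down; springs back. About 5 N presses it fully down.
- release_top (a point): Centre of the top of the release button, a black round button 32 mm across 22 mm above the bench, on a low round grey housing 48 mm across and 12 mm high, fixed to the bench ahead and to the right of the robot, pressed straight down.
- lifting_bar: Bystander: red lifting bar 36 x 140 x 24 mm with two steel eye bolts, 76 mm high in all, loose; leave it alone. Origin at the centre of its underside.
- insert_a: Bystander: steel insert block 45 x 50 x 45 mm, loose; leave it alone. Origin at the centre of its underside.
- insert_b: Bystander: dark steel insert block 40 x 60 x 30 mm, loose; leave it alone. Origin at the centre of its underside.
- cap_screw_a: Bystander: cap screw 40 mm high standing on its 22 mm head, loose; leave it alone. Origin at the centre of its underside.
- cap_screw_b: Bystander: the same kind of cap screw, loose; leave it alone. Origin at the centre of its underside.
- flange: Bystander: turned steel flange, 90 mm diameter, 34 mm high, loose; leave it alone. Origin at the centre of its underside.
- bushing: Bystander: steel guide bushing, ring 44 mm across, 30 mm high, loose; leave it alone. Origin at the centre of its underside.
- grease: Bystander: spray can 66 mm diameter, 170 mm high, loose; leave it alone. Origin at the centre of its underside.
Things that resemble listed ones, but are neither listed nor needed, are in the scene too. Leave any green, purple or turquoise look-alike of the part that bears release alone.

How it is judged:
On the way, in this order (a step that is already met when the one before it is completed fails the run):
1. the camera is aimed at the round cavity: its line of sight passes the cavity's centre within 18 mm sideways and 18 mm up or down (y of cavity in the frame of cam_pivot between -0.018 and 0.018 m and z of cavity in the frame of cam_pivot between -0.018 and 0.018 m and x of cavity in the frame of cam_pivot above 0.1 m), for 0.2 s.
2. the release button is pressed down (5 of its 6 mm) while the camera is aimed (all of step 1 and value of joint release above 0.005 m), for 0.05 s.
At the end, for the whole second after the job is handed in: The camera is still and faces the round cavity, whose centre lies within 18 mm of the line of sight both sideways (y of cam_pivot) and up or down (z of cam_pivot); the release button is up again (under 1.5 mm); the eight loose bystanders are within 30 mm of where they began (all of step 1 and value of joint release below 0.0015 m and velocity of joint cam_swivel between -0.05 and 0.05 rad/s and velocity of joint cam_tilt between -0.05 and 0.05 rad/s and distance of each of lifting_bar, insert_a, insert_b, cap_screw_a, cap_screw_b, flange, bushing, grease from where it was at the start of the episode below 0.03 m); the robot touches nothing.
It fails at once if a bystander is pushed away by more than 30 mm (distance of any of lifting_bar, insert_a, insert_b, cap_screw_a, cap_screw_b, flange, bushing, grease from where it was at the start of the episode above 0.03 m).
It also fails if it takes over 61 s, if anything falls off the work surface, if the arm or the gripper's body presses on something with over 40 N, if the wrist force passes 120 N, or if a joint passes its speed limit or range.

ROBOT

A 6-joint arm with a two-finger parallel gripper is mounted at the origin on the work surface. World frame = base frame: x ahead of the robot, y to its left, z up, the work surface at z = 0. Lengths are in m, angles in rad, forces in N, time in s.
With the tool pointing down it reaches from about 0.35 to 0.725 m from the base axis. Payload 4.3 kg.
Tool frame: the origin (TCP) lies on the centre line of the jaws, within the pads' length; the fingertips stand 17 mm ahead of it and the grasp point (between the pads) lies 2 mm behind it; z points along the fingers, y is the line along which they close (so a half turn about z gives the same grasp; the last joint's range is limited). The gripper opens to 85 mm and grips with 20 to 120 N. Pads are 22 mm wide; open, the fingers measure 114 mm over their backs; the gripper's body (76 mm by 85 mm) begins 54 mm behind the grasp point. The pads swing forward as they close: fully open they stand 13 mm farther back than shut.
Start: joints at [-0.11, 0.377, 0.081, 1.274, 0, 1.46], TCP at [0.575, 0, 0.248] pointing down, gripper open.
Joint ranges: [-2.72, 2.72], [-0.84, 1.66], [-1.02, 1.22], [-1.77, 2.12], [-1.37, 1.28], [-3.14, 3.14]. Speed limits (rad/s): [2.57, 2.57, 3.14, 3.14, 3.14, 3.14].

INTERFACE

Orientations are given as a 3x3 rotation matrix whose columns are the frame's x, y, z axes.
In Python, from cell import bot, ik, state, cams, ticket gives the robot as it stands. Calls block until the motion is done:
- bot.move_ptp(position, orientation): joint-space move of the TCP to a pose.
- bot.move_linear(position, feed=0.15, orientation=None): straight line of the TCP; orientation=None keeps the orientation; feed is the mean speed in m/s.
- bot.goto_joints(angles): joint-space move.
- bot.gripper_to(opening, f_grip=None): finger opening in m; f_grip is the grip in N (None keeps the last); returns when the fingers have stopped.
- bot.dwell(seconds).
- ik(position, orientation): joint angles nearest the present ones, or None.
- state(): the state.
- cams.camera(name): name is "scene" or "side" or "wrist"; returns the picture (384x512x3 uint8, red, green, blue); there is no depth.
- cams.camera_info(name): a dict with "mtx" (3x3 intrinsics, pixels), "dist" ([k1, k2, p1, p2, k3] as OpenCV has them; the pictures are not rectified), "rvec" (rotation vector, rad) and "tvec" (3), from world to camera coordinates, as OpenCV has them; the wrist camera has in their place "T_tool_cam" (4x4, takes a point from camera to tool coordinates, whose origin is the TCP and whose axes are the flange's). Camera axes: x right, y down, z forward; pixel columns grow to the right and rows downward; lengths in m; the calibration is good to about 2 mm. A picture is of the moment at which its call begins: read the wrist's pose just before it. camera_info takes no time and is no camera call.
A pose or a line that the arm cannot do raises bot.PlanningError and nothing moves.
- ticket.sign_off(): hands the job in; it is judged then, once.
The state is a dict: "t": time; "qpos": joint angles; "joint_vel": joint speeds; "joint_torque": joint torques, N m; "tool_pos": TCP position; "orientation": TCP orientation; "wrist_force": force on the tool from outside, world axes, zero at the start; "wrist_torque": the same for the moment, N m; "finger_gap": finger opening in m; "gripper_force": force on a finger pad.
Only numpy, scipy, OpenCV 4.12 (cv2) and the standard library are available. Lean on these libraries where they do the work, as an engineer would, in place of code of your own. Each camera call takes 0.05 s, during which the arm holds its last target. There are 200 camera calls.

## Working session

There is one attempt and no reset: what is moved stays moved. The work goes in short steps, each a Python script; the robot and the scene stay as the last script left them, time stands still between calls to the robot, and variables do not carry over. Pictures are saved under pics/ and viewed, at most 10 in all, crops included, and the job is handed in when it is done.

```bash
mkdir -p pics; ls; python3 - <<'E'
from cell import bot,ik,state,cams
import cv2
for n in ("scene","side","wrist"):
    im=cams.camera(n); cv2.imwrite(f"pics/{n}0.png",im[:,:,::-1])
    print(n,cams.camera_info(n))
print(state()["t"])
a=cv2.imread("pics/scene0.png");b=cv2.imread("pics/side0.png")
cv2.imwrite("pics/scene0b.png",cv2.resize(a,(800,600),interpolation=cv2.INTER_CUBIC))
cv2.imwrite("pics/side0b.png",cv2.resize(b,(800,600),interpolation=cv2.INTER_CUBIC))
E
```

```text
pics
scene {'mtx': array([[498.01630459,   0.        , 257.0585984 ],
       [  0.        , 498.01630459, 184.69561757],
       [  0.        ,   0.        ,   1.        ]]), 'dist': array([-0.10424627,  0.        ,  0.        ,  0.        ,  0.        ]), 'rvec': array([ 0.82563044,  2.55025997, -1.07145285]), 'tvec': array([ 0.4236583 , -0.11237418,  1.72240717])}
side {'mtx': array([[409.94621799,   0.        , 261.57226704],
       [  0.        , 409.94621799, 187.42546323],
       [  0.        ,   0.        ,   1.        ]]), 'dist': array([0.04493786, 0.        , 0.        , 0.        , 0.        ]), 'rvec': array([ 2.29112118, -0.09725878,  0.02225293]), 'tvec': array([-0.51588696,  0.11136431,  1.19393083])}
wrist {'mtx': array([[344.42087293,   0.        , 250.9000399 ],
       [  0.        , 344.42087293, 188.46817282],
       [  0.        ,   0.        ,   1.        ]]), 'dist': array([-0.08160924,  0.        ,  0.        ,  0.        ,  0.        ]), 'T_tool_cam': array([[-7.89930079e-04, -9.49179409e-01, -3.14734533e-01,
         8.19113878e-02],
       [ 9.99999472e-01, -5.42769929e-04, -8.72937642e-04,
         5.77595118e-04],
       [ 6.57745994e-04, -3.14735056e-01,  9.49179336e-01,
        -1.24406867e-01],
       [ 0.00000000e+00,  0.00000000e+00,  0.00000000e+00,
         1.00000000e+00]])}
0.15
```

View pics/scene0b.png

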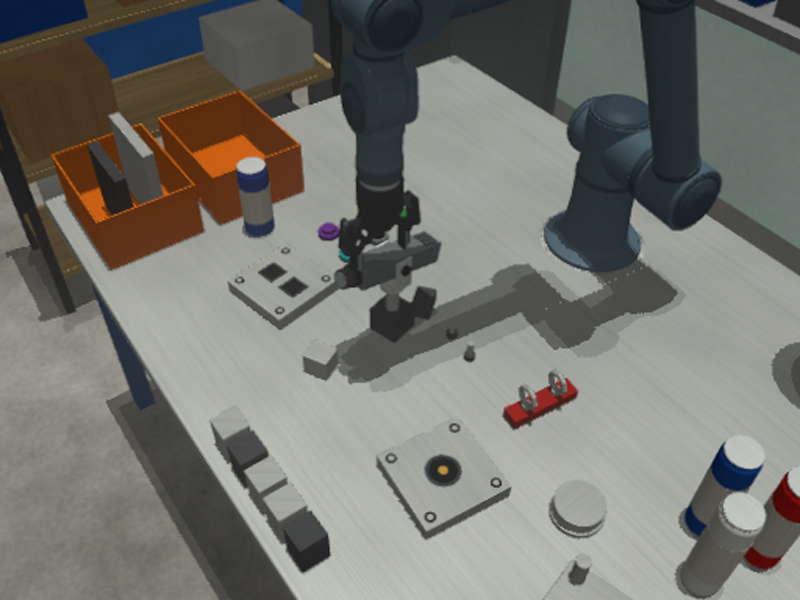

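View pics/side0b.png

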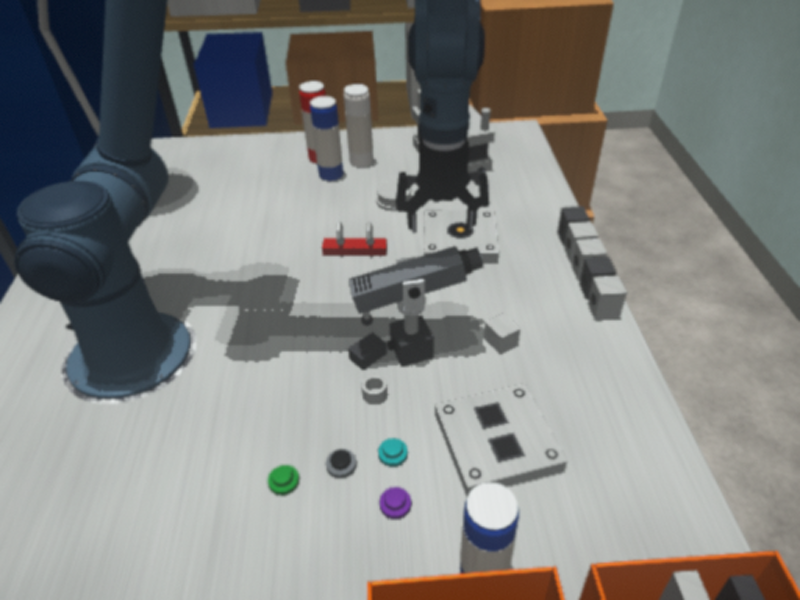

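Scene picture (800-px scale): the stand camera is at (400,270) with its lens at (345,278). The round plate is at (443,470), on the robot's left, and the square plate is at (283,280). Button candidates in the side view are grey/black (341,460), green (284,479), turquoise (393,451) and purple (395,502). The black button on a grey housing at (341,460) fits the description. I'll confirm it in an enlarged crop.

```bash
cat > h.py <<'E'
import cv2,numpy as np
from cell import bot,ik,state,cams
def ray(n,uv,pose=None):
    c=cams.camera_info(n)
    p=cv2.undistortPoints(np.array([[uv]],float),c["mtx"],c["dist"])[0,0]
    d=np.array([p[0],p[1],1])
    if n=="wrist":
        T=np.array(c["T_tool_cam"]);R,t=pose
        return R@T[:3,3]+t,R@T[:3,:3]@d
    R=cv2.Rodrigues(c["rvec"])[0]
    return -R.T@c["tvec"],R.T@d
def onz(n,uv,z,pose=None):
    o,d=ray(n,uv,pose); return o+d*(z-o[2])/d[2]
def tri(uv1,uv2):
    o1,d1=ray("scene",uv1);o2,d2=ray("side",uv2)
    s=np.linalg.lstsq(np.c_[d1,-d2],o2-o1,rcond=None)[0]
    a,b=o1+s[0]*d1,o2+s[1]*d2
    return (a+b)/2,np.linalg.norm(a-b)
E
python3 - <<'E'
from h import *
np.set_printoptions(precision=4,suppress=True)
k=.64
sc=lambda u,v:(u*k,v*k)
print("cav",onz("scene",sc(443,470),.029),onz("side",sc(460,230),.029))
print("sq",onz("scene",sc(283,280),.029),onz("side",sc(500,431),.029))
print("knobs",onz("scene",sc(407,270),.175),onz("side",sc(414,293),.175))
print("lens",tri(sc(345,278),sc(478,260)))
print("btn",onz("side",sc(341,459),.022))
for n,l,s in (("insA",[(320,352)],.045),("insB",[(424,300)],.03),("bar",[(540,403)],.024),("grease",[(250,165)],.17),("flange",[(578,502)],.034),("screw",[(470,346),(452,330)],.04)):
  for p in l: print(n,onz("scene",sc(*p),s))
print("insB side",onz("side",sc(368,345),.03),"bush",onz("side",sc(374,384),.03),"screw",onz("side",sc(367,318),.04))
a=cv2.imread("pics/scene0.png");b=cv2.imread("pics/side0.png")
def cr(im,x,y,w,h,s): return cv2.resize(im[y:y+h,x:x+w],(w*s,h*s),interpolation=cv2.INTER_CUBIC)
t=np.hstack([cr(a,200,130,100,75,4),cr(b,215,145,100,75,4)])
u=np.hstack([cr(b,160,270,100,75,4),cr(b,215,180,100,75,4)])
cv2.imwrite("pics/c1.png",np.vstack([t,u]))
E
```

```text
cav [0.6536 0.2883 0.029 ] [0.6541 0.2848 0.029 ]
sq [ 0.6396 -0.2506  0.029 ] [ 0.6425 -0.2565  0.029 ]
knobs [ 0.5134 -0.0041  0.175 ] [ 0.5226 -0.0807  0.175 ]
lens (array([ 0.6306, -0.0309,  0.1973]), np.float64(0.0077536987089793855))
btn [ 0.3916 -0.2812  0.022 ]
insA [ 0.6874 -0.0308  0.045 ]
insB [ 0.4425 -0.0391  0.03  ]
bar [0.4278 0.2786 0.024 ]
grease [ 0.5854 -0.4577  0.17  ]
flange [0.5203 0.4628 0.034 ]
screw [0.4525 0.1134 0.04  ]
screw [0.4543 0.0627 0.04  ]
insB side [ 0.4403 -0.0503  0.03  ] bush [ 0.4477 -0.143   0.03  ] screw [0.4408 0.01   0.04  ]
```

View pics/c1.png

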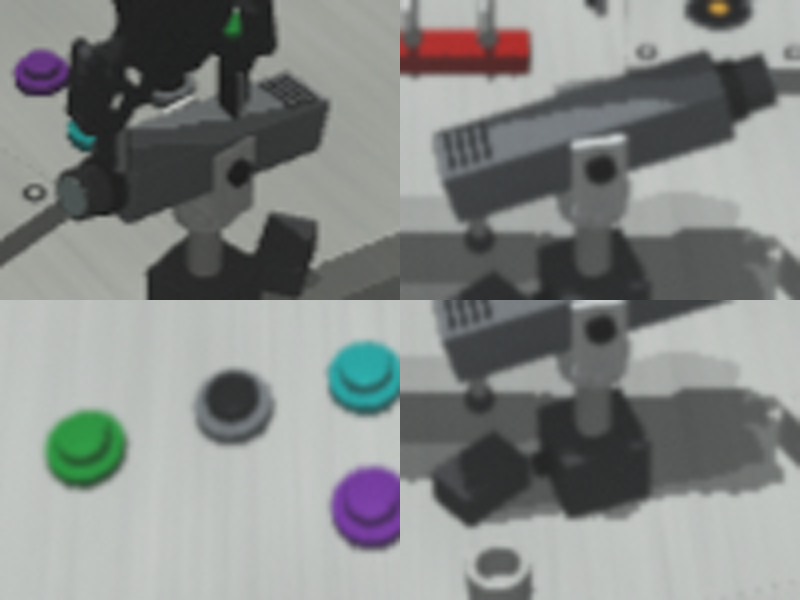

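The crop confirms it: the release is the black cap on a grey housing at side (218,294) in 512-px coordinates, and the coloured ones are look-alikes. The head is yawed about 0.1 rad with the lens slightly up. I'll grip the head ahead of the fork and swing it about the pivot.

```bash
cat >> h.py <<'E'
np.set_printoptions(precision=3,suppress=True)
CAV=np.array([.654,.2865,.029]); BTN=np.array([.3916,-.2812,.022])
def headR(s,t):  # s: world yaw, t: lens-down tilt
    cs,ss,ct,st=np.cos(s),np.sin(s),np.cos(t),np.sin(t)
    return np.array([[cs,-ss,0],[ss,cs,0],[0,0,1]])@np.array([[ct,0,st],[0,1,0],[-st,0,ct]])
def aim(p):
    d=CAV-p; return np.arctan2(d[1],d[0]),np.arctan2(-d[2],np.hypot(d[0],d[1]))
def grip_pose(p,s,t,sign,x=.066,z=.003):
    H=headR(s,t)
    return p+H@[x,0,z], H@np.diag([sign,-sign,-1.])
E
python3 - <<'E'
from h import *
a=onz("scene",(260,173.2),.175);b=onz("side",(265,187),.175)
P=(a+b)/2; v=a-b; s0=np.arctan2(-v[0],v[1])
L,e=tri((218,178.3),(307.5,165.5)); d=L-P
print("P",P,"yaw knobs",s0,"lens",L,e,np.linalg.norm(d),"yaw",np.arctan2(d[1],d[0]),"tilt",-np.arcsin(d[2]/.122),"aim",aim(P))
s0=np.arctan2(d[1],d[0]); t0=-np.arcsin(d[2]/.122)
s1,t1=aim(P)
print(state()["orientation"])
for sg in (1,-1):
  for f in (0,.5,1):
    print(sg,f,ik(*grip_pose(P,s0+f*(s1-s0),t0+f*(t1-t0),sg)),ik(*grip_pose(P,s0+f*(s1-s0),t0+f*(t1-t0),sg,z=.1)))
E
```

```text
P [ 0.519 -0.041  0.175] yaw knobs 0.09872533555253542 lens [ 0.637 -0.032  0.2  ] 0.003509686065019612 0.12029013849330697 yaw 0.08092143851448032 tilt -0.202261817037374 aim (np.float64(1.180392660645283), np.float64(0.39089404421175017))
[[ 0.     1.    -0.002]
 [ 1.    -0.     0.   ]
 [ 0.    -0.002 -1.   ]]
1 0 [-0.198  0.256 -0.263  0.858  0.055  2.868] [-0.209  0.177 -0.114  1.086  0.057  2.857]
1 0.5 [-0.083  0.468  0.016  1.19  -0.062  2.43 ] [-0.073  0.455  0.246  1.434 -0.061  2.44 ]
1 1 [ 0.096  0.531  0.005  1.236 -0.344  2.09 ] [ 0.149  0.54   0.255  1.495 -0.333  2.145]
-1 0 [-0.198  0.256 -0.263  0.858  0.055 -0.274] [-0.209  0.177 -0.114  1.086  0.057 -0.284]
-1 0.5 [-0.083  0.468  0.016  1.19  -0.062 -0.711] [-0.073  0.455  0.246  1.434 -0.061 -0.701]
-1 1 [ 0.096  0.531  0.005  1.236 -0.344 -1.051] [ 0.149  0.54   0.255  1.495 -0.333 -0.996]
```

```bash
python3 - <<'E'
from h import *
P=np.array([.519,-.041,.175]); s0,t0=.09,-.20; s1,t1=aim(P)
bot.gripper_to(.085)
bot.move_ptp(*grip_pose(P,s0,t0,1,z=.1))
p,R=grip_pose(P,s0,t0,1); bot.move_linear(p,feed=.1)
print(state()["wrist_force"],state()["t"])
bot.gripper_to(.03,50)
s=state();print(s["finger_gap"],s["gripper_force"],s["wrist_force"],s["wrist_torque"],s["t"])
N=8
for i in range(1,N+1):
    f=i/N; p,R=grip_pose(P,s0+f*(s1-s0),t0+f*(t1-t0),1)
    bot.move_linear(p,feed=.06,orientation=R)
    s=state();print(i,s["finger_gap"],s["wrist_force"],s["wrist_torque"],round(s["t"],2))
    if np.linalg.norm(s["wrist_force"])>60: print("stop");break
for n in ("scene","side"): cv2.imwrite(f"pics/{n}1.png",cams.camera(n)[:,:,::-1])
a=cv2.imread("pics/scene1.png");b=cv2.imread("pics/side1.png")
cv2.imwrite("pics/c2.png",np.hstack([cv2.resize(x[110:310,180:380] if i==0 else x[100:300,180:380],(400,400),interpolation=cv2.INTER_CUBIC) for i,x in enumerate((a,b))]))
E
```

```text
[-0.306 -0.636 -0.482] 2.7417
0.047438430333441105 52.92418420314789 [-1.315 -1.011  2.72 ] [-0.243  0.36   0.213] 3.1667
1 0.04742485798421231 [-1.987 -0.931  4.521] [-0.479  0.552  0.368] 3.48
2 0.04776459032513591 [-1.881 -1.822  4.404] [-0.678  0.609  0.326] 3.8
3 0.047376413610377546 [-2.101 -2.37   3.063] [-0.937  0.564  0.435] 4.12
4 0.047549810080929227 [-1.251 -3.626  3.665] [-1.133  0.502  0.44 ] 4.43
5 0.04700908043045591 [-1.276 -4.158  3.857] [-1.176  0.507  0.514] 4.75
6 0.047376057909539845 [-0.493 -5.061  3.008] [-1.263  0.268  0.513] 5.07
7 0.0474219632728391 [-0.311 -5.034  2.284] [-1.228  0.19   0.484] 5.38
8 0.047441049899305955 [-0.98  -4.803  2.381] [-1.123  0.143  0.434] 5.7
```

View pics/c2.png

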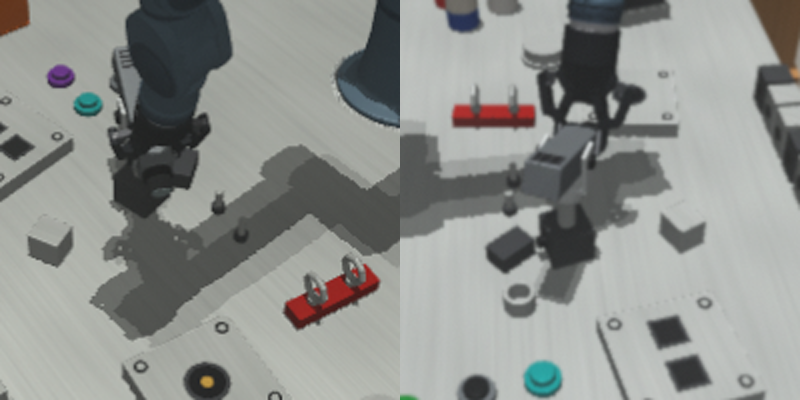

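The head now points at the round plate, at (207,381) in the left crop, with the gripper still on it. I'll release, retreat over the button and measure the aim.

```bash
python3 - <<'E'
from h import *
P=np.array([.519,-.041,.175]); s1,t1=aim(P)
bot.gripper_to(.085)
p,R=grip_pose(P,s1,t1,1,z=.12); bot.move_linear(p,feed=.12)
D=np.array([[0,1,0],[1,0,0],[0,0,-1.]])
bot.move_ptp([.42,-.2,.30],D)
bot.gripper_to(0.0)
bot.move_ptp([BTN[0],BTN[1],.14],D)
s=state();pose=(np.array(s["orientation"]),np.array(s["tool_pos"]))
print(pose,s["t"])
np.savez("pose.npz",R=pose[0],t=pose[1])
w=cams.camera("wrist");cv2.imwrite("pics/wrist2.png",w[:,:,::-1])
for n in ("scene","side"): cv2.imwrite(f"pics/{n}2.png",cams.camera(n)[:,:,::-1])
a=cv2.imread("pics/scene2.png");b=cv2.imread("pics/side2.png")
f=lambda x,u,v,w,h:cv2.resize(x[v:v+h,u:u+w],(400,300),interpolation=cv2.INTER_CUBIC)
cv2.imwrite("pics/c3.png",np.vstack([np.hstack([f(a,200,130,100,75),f(b,215,130,100,75)]),np.hstack([cv2.resize(w[:,:,::-1],(400,300)),f(a,225,250,120,90)])]))
E
```

```text
(array([[ 0.   ,  1.   ,  0.001],
       [ 1.   , -0.   , -0.   ],
       [-0.   ,  0.001, -1.   ]]), array([ 0.392, -0.281,  0.141])) 10.0583
```

View pics/c3.png

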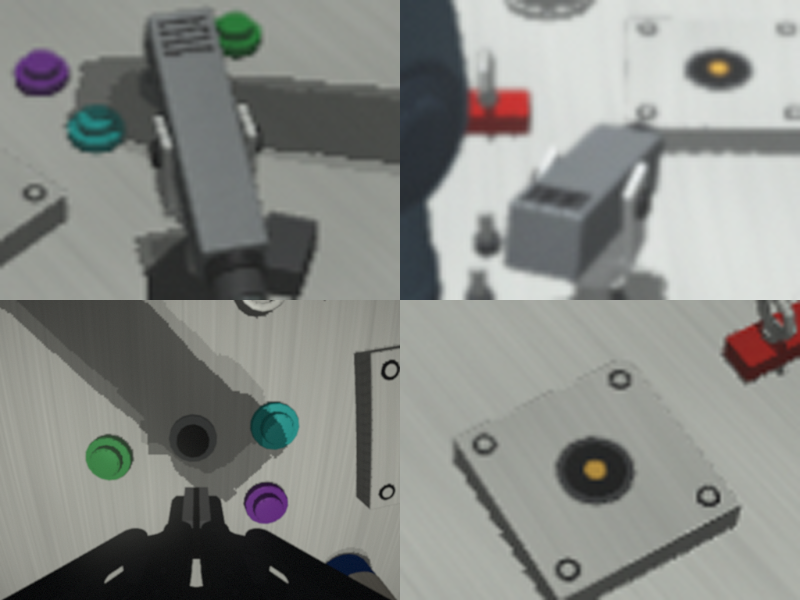

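In the crop the head points towards the plate, and the wrist view shows the black button at about (247,179) in 512-px coordinates. Now I'll compute the aim from the head-top corners and the brass centre.

```bash
python3 - <<'E'
from h import *
a=cv2.imread("pics/scene2.png");b=cv2.imread("pics/side2.png")
def brass(im,x,y,w,h):
    m=cv2.inRange(cv2.cvtColor(im[y:y+h,x:x+w],cv2.COLOR_BGR2HSV),(12,110,90),(32,255,255));M=cv2.moments(m,True)
    return M["m10"]/M["m00"]+x,M["m01"]/M["m00"]+y
ua,ub=brass(a,260,280,50,40),brass(b,280,135,30,25)
print(ua,ub,onz("scene",ua,.029),onz("side",ub,.029)); C=(onz("scene",ua,.029)+onz("side",ub,.029))/2
S=lambda u,v:(200+u/4,130+v/4)
T=lambda u,v:(215+(u-400)/4,130+v/4)
pts=[tri(S(215,10),T(510,203)),tri(S(148,18),T(582,216)),tri(S(265,240),T(605,125)),tri(S(198,248),T(658,130))]
for p in pts: print(p)
q=[p[0] for p in pts]; r=(q[0]+q[1])/2; f=(q[2]+q[3])/2
d=f-r; s=np.arctan2(d[1],d[0]);t=np.arctan2(-d[2],np.hypot(d[0],d[1])); H=headR(s,t)
P=r+H@[.1,0,-.022]; print("len",np.linalg.norm(d),"yaw",s,"tilt",t,"P",P, "P2",f-H@[.09,0,.022])
for Q in (P,np.array([.519,-.041,.175])): print("cav in head",H.T@(C-Q))
H=headR(*aim(np.array([.519,-.041,.175]))); print("cmd",H.T@(C-np.array([.519,-.041,.175])))
z=np.load("pose.npz"); print("btn",onz("wrist",(247,179.2),.022,(z["R"],z["t"])))
E
```

```text
(283.2285714285714, 300.42857142857144) (294.0, 146.5) [0.653 0.287 0.029] [0.653 0.289 0.029]
(array([ 0.465, -0.108,  0.227]), np.float64(0.004711614235179187))
(array([ 0.508, -0.127,  0.228]), np.float64(0.0014338563581665564))
(array([0.535, 0.048, 0.161]), np.float64(0.00484065121124535))
(array([0.574, 0.031, 0.164]), np.float64(0.0033979005768322254))
len 0.18254388971804228 yaw 1.1607529786343758 tilt 0.3631584997668381 P [ 0.52  -0.039  0.171] P2 [ 0.518 -0.045  0.174]
cav in head [ 0.38   0.008 -0.008]
cav in head [ 0.384  0.008 -0.01 ]
cmd [0.384 0.001 0.   ]
btn [ 0.39  -0.273  0.022]
```

By the rough corners the aim is off by about 8 and 10 mm, inside tolerance but noisy. There is time left, so I'll take a wrist-stereo pair for a firmer number.

```bash
python3 - <<'E'
from h import *
D=np.array([[0,1,0],[1,0,0],[0,0,-1.]])
bot.move_ptp([.40,-.2,.32],D)
for i,x in enumerate((.44,.60)):
    bot.move_ptp([x,-.06,.32],D); bot.dwell(.2)
    s=state(); w=cams.camera("wrist")[:,:,::-1]
    np.savez(f"w{i}.npz",R=s["orientation"],t=s["tool_pos"]); cv2.imwrite(f"pics/w{i}.png",w)
    cv2.imwrite(f"pics/w{i}b.png",cv2.resize(w,(800,600),interpolation=cv2.INTER_CUBIC))
print(state()["t"])
E
```

```text
12.8333
```

View pics/w0b.png

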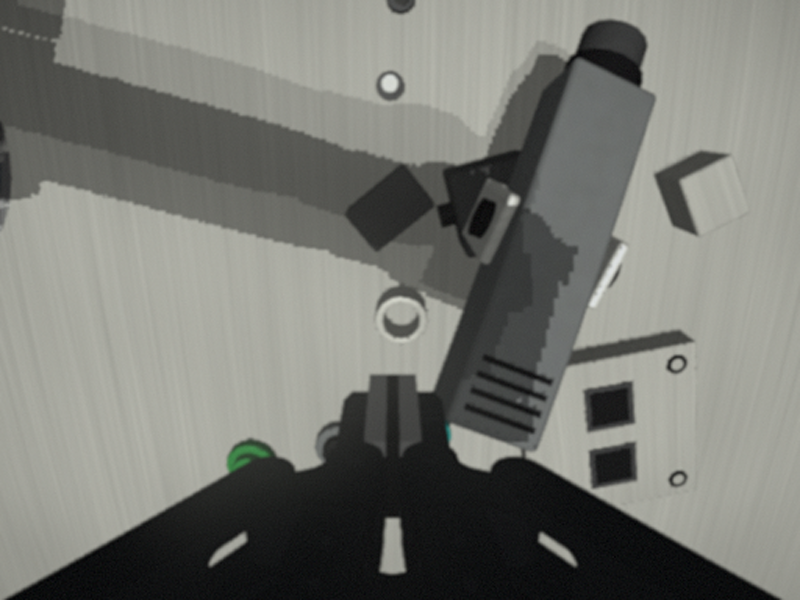

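View pics/w1b.png

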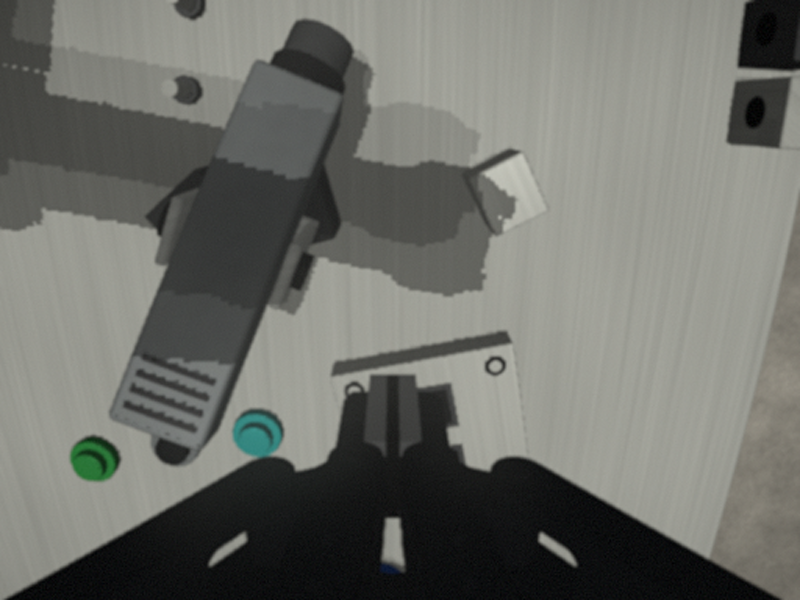

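Both wrist views show all four corners of the head's top. In w0 they are (577,57), (656,97), (446,422) and (537,452). In w1 they are (258,60), (343,95), (110,415) and (196,447).

```bash
python3 - <<'E'
from h import *
z=[np.load(f"w{i}.npz") for i in (0,1)]
def tw(u,v):
    (o1,d1),(o2,d2)=[ray("wrist",np.array(p)*.64,(k["R"],k["t"])) for p,k in zip((u,v),z)]
    s=np.linalg.lstsq(np.c_[d1,-d2],o2-o1,rcond=None)[0];a,b=o1+s[0]*d1,o2+s[1]*d2
    print((a+b)/2,np.linalg.norm(a-b)); return (a+b)/2
fl,fr,rl,rr=tw((577,57),(258,60)),tw((656,97),(343,95)),tw((446,422),(110,415)),tw((537,452),(196,447))
f,r=(fl+fr)/2,(rl+rr)/2; d=f-r
s=np.arctan2(d[1],d[0]);t=np.arctan2(-d[2],np.hypot(d[0],d[1]));H=headR(s,t)
print("len",np.linalg.norm(d),"w",np.linalg.norm(fl-fr),"yaw",s,"tilt",t)
C=np.array([.653,.288,.029])
for Q in (r+H@[.1,0,-.022],np.array([.519,-.041,.175])): print(Q,H.T@(C-Q))
E
```

```text
[0.533 0.05  0.159] 0.0005456285436382945
[0.575 0.033 0.16 ] 0.0003719302711324562
[ 0.465 -0.112  0.227] 0.0020234485517508166
[ 0.507 -0.125  0.233] 0.0019349077189363447
len 0.18778921961938183 w 0.045970872803463216 yaw 1.1707455650163288 tilt 0.38610138085206164
[ 0.519 -0.041  0.172] [0.383 0.005 0.001]
[ 0.519 -0.041  0.175] [ 0.384  0.005 -0.001]
```

The stereo pair puts the aim about 5 mm off sideways and about 0 mm vertically. Next I press the button.

```bash
python3 - <<'E'
from h import *
D=np.array([[0,1,0],[1,0,0],[0,0,-1.]])
x,y=.391,-.277
bot.move_ptp([.45,-.2,.32],D); bot.move_ptp([x,y,.12],D)
bot.move_linear([x,y,.05],feed=.1); f0=state()["wrist_force"][2]
for z in np.arange(.042,.027,-.001):
    bot.move_linear([x,y,z],feed=.02); bot.dwell(.1); s=state(); f=s["wrist_force"][2]-f0
    print(round(z,4),s["tool_pos"][2],f)
    if f>14: break
bot.dwell(.3)
bot.move_linear([x,y,.14],feed=.1); bot.dwell(.5)
s=state();print(s["t"],s["wrist_force"])
for n in ("scene","side"): cv2.imwrite(f"pics/{n}3.png",cams.camera(n)[:,:,::-1])
a=cv2.imread("pics/scene2.png").astype(int);b=cv2.imread("pics/scene3.png").astype(int)
d=abs(a-b).max(2)>40; print("head diff px",d[130:205,235:275].sum(),"total",d.sum())
E
```

```text
0.042 0.04199939800816945 1.3140784626851418
0.041 0.041017204273086166 1.558111463653077
0.04 0.039967765923841464 1.6197315039172218
0.039 0.039077306874510304 2.71074121259847
0.038 0.03810133406872644 2.8893053246345715
0.037 0.03709498670907353 3.5282456832350855
0.036 0.036097724431134674 4.41837670464505
0.035 0.03508873412599356 5.123847385075469
0.034 0.034064935800461923 5.850210785367205
0.033 0.03306397601850184 6.692683120210517
0.032 0.032896913822585944 14.518406347387106
21.5917 [ 0.387 -0.494  0.52 ]
head diff px 5 total 357
```

The button bottomed out at TCP height 0.033, where the force jumped to 14 N. It has been released again and the head has not moved.

```bash
python3 -c "
from cell import ticket
print(ticket.sign_off())"
```

```text
the job is handed in; nothing more can be done
None
```

The camera is aimed about 5 mm from the round cavity's centre (limit 18 mm), the release button was pressed fully down and let up again, and the job is handed in; the hand-in gave no verdict.

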